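# Run down the loose wing nut of a tea tray

### The job

The steel wing nut on top of the tiered tea tray has worked loose. Tighten it with fingertip strokes: push its wings round clockwise, seen from above, again and again until it is fully home and turns no further, without pinching it or forcing it hard at the end. Leave the mugs, the caddy and the kettle where they stand.

Things in the scene. Friction and masses are not known exactly. Their poses are not given: they have to be found in the camera images.
- tray: round two-tier tray of brown wicker-look plastic; it does not move. Origin: centre of its underside on the dresser, on the axis of its stem and of the nut; z up. Lower tier: outer radius 150 mm, 45 mm high, floor 8 mm up. Upper tier: radius 76 mm, from 120 to 148 mm up. A boss and a steel washer (radius 15 mm) rise from its middle to 165 mm
- handle_bar (a point): middle of the tray's fixed steel carry handle, 211 mm up: a 10 mm round bar along the tray's y, 28 mm to the +x side of the nut's axis (top at 216 mm), on two uprights 58 mm either side. The wings pass beneath the bar but a finger does not fit between bar and nut: reach the nut from the tray's -x side. Axes as the tray's
- nut_seat (a point): point on the nut's vertical axis at its foot, on the washer, 165 mm above the tray's underside; axes as the tray's
- wingnut (a joint): angle of the wing nut, rad, growing clockwise seen from above (tightening). At 0 wing a points along the tray's +y, wing b along -y. Fully home is a hard stop at 6.2; the other stop is -1.5; it starts between 0.6 and 2.4. Light friction (0.03 N m); it stays where left and keeps its height as it turns
- wing_tip_a (a point): middle of the outer end of wing a, 35 mm from the nut's axis, 16.5 mm above the washer. Plain steel nut: hub radius 9 mm at its foot, 6.5 mm at its top, 30 mm tall; two flat upright wings with rounded ears, in one plane, 6 mm thick, 70 mm tip to tip, from 6 to 30 mm above the washer
- wing_tip_b (a point): the same for wing b, half a turn from wing a. (In the rules wingnut_c3 and wingnut_c4 are the two faces of wing a, c3 the one pushed to turn clockwise; wingnut_c5 and wingnut_c6 those of wing b, c5 the one pushed to turn clockwise)
- mug_a: brown mug, radius 36 mm, 85 mm tall, standing on the lower tier partly beneath the upper one; origin at the centre of its underside, handle to its +y. Loose
- mug_b: second brown mug, the same
- caddy: round steel caddy with a spring clip lid, radius 36 mm, 93 mm tall, on the lower tier; origin at the centre of its underside. Loose
- kettle: white ceramic kettle, radius 68 mm, 157 mm tall, spout to its +x reaching 107 mm, handle to -x reaching 110 mm, on the dresser to the robot's right of the tray; origin at the centre of its underside. Loose
- spoon_drawer: white plastic box with a tilt-out spoon drawer, 120 x 150 x 120 mm, on the dresser to the robot's left of the tray, fixed; origin at the centre of its underside
Mind the look-alikes: they are no part of the job. What is shaped like the mug_b but green is not meant.

How it is judged:
By the outcome, as a careful person would: the job done as asked, in the order asked, and still so for the second after the job is handed in, with the robot touching nothing.
It also fails if it takes over 51 s, if anything falls off the work surface, if the arm or the gripper's body presses on something with over 40 N, if the wrist force passes 120 N, or if a joint passes its speed limit or range.

### The arm

A 6-joint arm with a two-finger parallel gripper is mounted at the origin on the work surface. World frame = base frame: x ahead of the robot, y to its left, z up, the work surface at z = 0. Lengths are in m, angles in rad, forces in N, time in s.
With the tool pointing down it reaches from about 0.375 to 0.9 m from the base axis. Payload 3.1 kg.
Tool frame: the origin (TCP) lies midway between the tips of the shut fingers; the grasp point (between the pads) lies 19 mm behind it; z points along the fingers, y is the line along which they close (so a half turn about z gives the same grasp; the last joint's range is limited). The gripper opens to 85 mm and grips with 20 to 120 N. Pads are 22 mm wide; open, the fingers measure 114 mm over their backs; the gripper's body (76 mm by 85 mm) begins 54 mm behind the grasp point. The pads swing forward as they close: fully open they stand 13 mm farther back than shut.
Start: joints at [1.099, 0.527, 1.433, -0, 1.181, -0.178], TCP at [0.181, 0.598, 0.231] pointing down, gripper open.
Joint ranges: [-3.08, 3.08], [-0.75, 2.2], [0.22, 2.44], [-1.43, 4.57], [0, 2.65], [-2.85, 2.85]. Speed limits (rad/s): [2.79, 2.79, 3.14, 3.14, 3.14, 3.14].

### API

Orientations are given as a unit quaternion [x, y, z, w].
In Python, from station import manip gives the robot as it stands.
- The arm moves only by the tool drive_tool, never from a script. Its argument "motion" is a list that holds one entry, the list of rows, each a list of 5 numbers: the finger opening in mm, from 0 to 85.4, then the shift along the tool's x, y, z in units of 30 mm (1.0 is 30 mm), then the turn about the tool's z in units of 8 degrees (1.0 is 8 degrees). In form: [[[fingers, x, y, z, yaw], ...]]. A call has 1 to 10 rows; each row is the pose to reach, as a shift and turn from the pose commanded when the call began, along the tool's axes at that moment; what a row does not reach only later rows make up. A row lasts 1/10 s, in which the tool goes at most 50 mm and 8.59 degrees, less where a joint would pass 70% of its speed; a pose out of reach is approached as far as the arm can. A call with a gripper value outside its range is refused whole. The fingers move at their own pace and stop on an object; "squeeze" is the grip in N (left out, the last holds). Time passes only in rows, so rows that repeat a pose let the fingers close. It gives the time, the measured TCP pose, the force, the opening and the grip force at its end, in the units of the state.
- manip.sense(): the state, without advancing time (a new reading comes with each control period).
- manip.snapshot(name): name is "side" or "top" or "wrist"; returns the picture (400x640x3 uint8, red, green, blue); there is no depth.
- manip.camera_model(name): a dict with "fov_y" (degrees; the focal length in pixels is half the picture's height over the tangent of half this angle, whatever the lens; pixels are square), "cx", "cy" (the principal point, pixels), "origin" and "orientation" of the camera in the world. Camera axes: x right, y up, looking along -z (the intrinsics and any distortion apply to the point x, -y, -z); pixel columns grow to the right and rows downward; lengths in m; the calibration is good to about 2 mm. A picture is of the moment at which its call begins: read the wrist's pose just before it. camera_model takes no time and is no camera call; for the wrist camera it gives the pose at the moment of the call.
- manip.sign_off(): hands the job in; it is judged then, once.
The state is a dict: "t": time; "q": joint angles; "qd": joint speeds; "tau": joint torques, N m; "tcp_pos": TCP position; "tool_rot": TCP orientation; "force": force on the tool from outside, world axes, zero at the start; "ft_torque": the same for the moment, N m; "finger_gap": opening from 0.0 (shut) to 1.0 (fully open); "gripper_force": force on a finger pad.
Only numpy, scipy, OpenCV 4.12 (cv2) and the standard library are available. Lean on these libraries where they do the work, as an engineer would, in place of code of your own. Each camera call takes 0.05 s, during which the arm holds its last target. There are 200 camera calls.

## Working session

There is one attempt and no reset: what is moved stays moved. The work goes in short steps, Python scripts to look and compute and a tool call to move; the robot and the scene stay as the last step left them, time stands still between calls to the robot, and variables do not carry over. Pictures are saved under pics/ and viewed, at most 10 in all, crops included, and the job is handed in when it is done.

Besides the shell and the picture viewer there is one more tool, called by a JSON object that holds its "fn" and its "kwargs". drive_tool: Moves the arm, as the interface text tells. Its arguments: {"type":"object","properties":{"motion":{"type":"array","items":{"type":"array","items":{"type":"array","items":{"type":"number"}}}},"squeeze":{"type":"number"}},"required":["motion"]}

```bash
mkdir -p pics; ls
python3 - <<'E'
from station import manip
import cv2
for n in("side","top"):
    im=manip.snapshot(n); cv2.imwrite(f"pics/{n}0.png",im[...,::-1]); print(n,manip.camera_model(n))
s=manip.sense(); print(s)
E
```

```text
pics
side {'fov_y': 55.02555825225629, 'cx': 322.6692010019354, 'cy': 197.14072062099316, 'origin': array([-0.05899897, -0.5866232 ,  1.0776803 ]), 'orientation': array([ 0.32885578, -0.14213451, -0.39008498,  0.84822483])}
top {'fov_y': 46.04064871011875, 'cx': 316.77856066922953, 'cy': 198.55677632501624, 'origin': array([0.42259059, 0.00325418, 1.56381104]), 'orientation': array([ 0.03249811, -0.0339806 , -0.70406037,  0.70858181])}
{'t': 0.1, 'q': array([ 1.09854209e+00,  5.28382234e-01,  1.43376776e+00, -8.56886081e-06,
        1.18142671e+00, -1.78493879e-01]), 'qd': array([-0.00081377, -0.00108771, -0.00282878, -0.00208299,  0.0006149 ,
       -0.00081185]), 'tau': array([-2.15105542e-04, -4.43306279e+01, -1.78586143e+01, -2.73510423e-04,
        3.84371640e-03,  1.16918289e-05]), 'tcp_pos': array([0.18064198, 0.59764893, 0.23042798]), 'tool_rot': array([ 1.46350939e-01,  9.89232237e-01, -9.41239107e-04, -3.13358989e-04]), 'force': array([ 1.05391301, -0.16267567, -0.4633068 ]), 'ft_torque': array([-0.04115347,  0.07121389, -0.0206211 ]), 'gripper_force': 0.0, 'finger_gap': 0.9963608480761944}
```

View pics/side0.png

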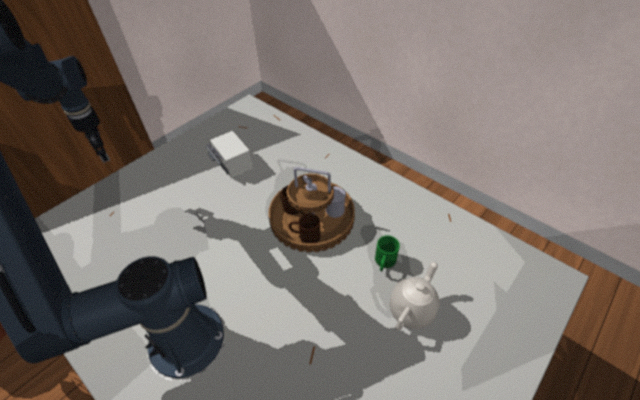

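View pics/top0.png

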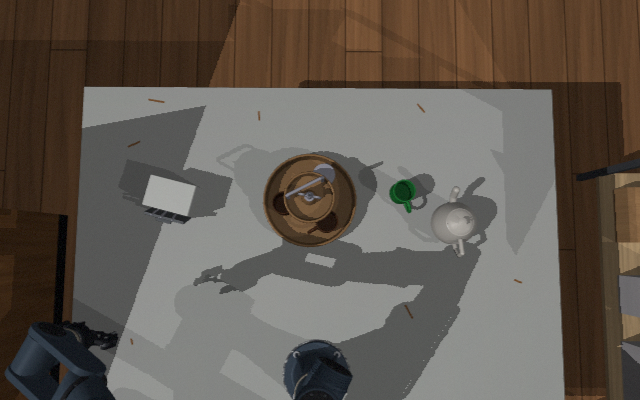

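The side view shows the tray at about (312,205), with the nut at about (311,184) under the handle. In the top view the nut is at about (310,197) with the handle bar up and to its right. The candidates are the wing nut (310,197), the handle bar (306,186), the caddy lid clip (325,172) and the green mug (402,191), which is a decoy. The nut is the small steel piece at the tray's centre, so I'll check it in a close crop.

Run:
```python
import cv2,numpy as np
a=cv2.imread("pics/top0.png")[155:240,262:362]; b=cv2.imread("pics/side0.png")[158:243,262:362]
f=lambda i,s:cv2.resize(i,None,fx=s,fy=s,interpolation=cv2.INTER_CUBIC)
t=f(a[22:62,20:80],6.6); s=f(b[5:45,20:80],6.6)
cv2.imwrite("pics/c0.png",np.hstack([t,s])); print(t.shape)
```

```text
(264, 396, 3)
```

View pics/c0.png

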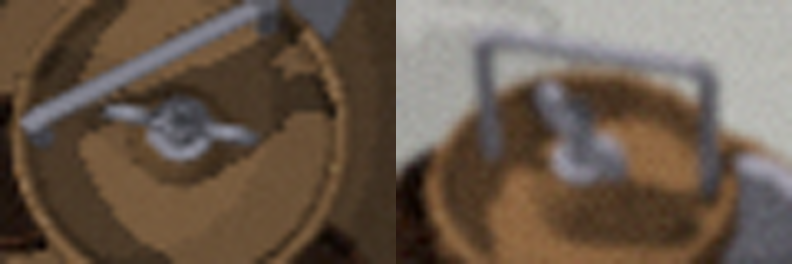

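The crop confirms the nut. In the top crop the hub is at (180,115) with wing tips at (105,108) and (258,137), and the bar runs from (28,122) to (270,8). In the side crop the bar runs from (89,40) to (312,72). Next I'll fit the tray pose and nut angle.

```bash
cat > h.py <<'E'
import numpy as np
from scipy.optimize import least_squares
from scipy.spatial.transform import Rotation as R
def proj(c,P):
    p=R.from_quat(c["orientation"]).inv().apply(np.atleast_2d(P)-c["origin"]); f=200/np.tan(np.radians(c["fov_y"]/2))
    return np.c_[c["cx"]+f*p[:,0]/-p[:,2], c["cy"]-f*p[:,1]/-p[:,2]]
def pts(x,y,z,yaw,th):  # bar end +y, bar end -y, hub top, wing a top, wing b top
    L=np.array([[28,58,211],[28,-58,211],[0,0,195],[33*np.sin(th),33*np.cos(th),190],[-33*np.sin(th),-33*np.cos(th),190]])/1000
    return R.from_euler("z",yaw).apply(L)+[x,y,z]
E
python3 - <<'E'
from h import *; from station import manip
ct,cs=manip.camera_model("top"),manip.camera_model("side")
cv=lambda a,o:(np.array(a)+.5)/6.6-.5+o
T=cv([[28,122],[270,8],[180,113],[108,109],[255,136]],[282,177])
S=cv([[89,42],[312,72],[179,128],[152,92],[222,170]],[282,163])
def res(p):
    P=pts(*p); w=np.array([[1],[1],[1],[1],[1]]); ws=np.array([[1],[1],[.3],[.5],[.2]])
    return np.r_[(w*(proj(ct,P)-T)).ravel(),(ws*(proj(cs,P)-S)).ravel()]
r=least_squares(res,[.45,0,0,.43,.62]); print(r.x.round(4)); print(res(r.x).reshape(-1,2).round(2))
print(R.from_quat(manip.sense()["tool_rot"]).as_matrix().round(3))
E
```

```text
[ 0.5623  0.0244 -0.0039  0.4759  0.6573]
[[ 0.62 -0.17]
 [-0.36 -0.85]
 [-0.1   1.32]
 [-0.18  0.02]
 [-0.42  0.1 ]
 [-0.06 -0.41]
 [ 0.67  0.55]
 [ 0.42 -0.38]
 [-0.27 -0.13]
 [ 0.24 -0.17]]
[[-0.957  0.29  -0.001]
 [ 0.29   0.957 -0.002]
 [ 0.    -0.002 -1.   ]]
```

{"fn": "drive_tool", "kwargs": {"motion": [[[0,0,0,-1.5,0],[0,-1,-1,-2.2,0],[0,-2,-2,-3,0],[0,-3,-3,-3.3,0],[0,-4.1,-4.1,-3.3,0],[0,-5.2,-5.2,-3.3,0],[0,-6.3,-6.3,-3.3,0],[0,-7.4,-7.4,-3.3,0],[0,-8.5,-8.5,-3.3,0],[0,-9.6,-9.6,-3.3,0]]], "squeeze": 20}}

```text
t: 1.1
tcp_pos: [0.3734, 0.2374, 0.3302]
tool_rot: [0.146, 0.989, -0.0, -0.0]
force: [0.4, 0.6, 0.9]
finger_gap: -0.001
gripper_force: 0.0
```

{"fn": "drive_tool", "kwargs": {"motion": [[[0,-1.1,-1.1,0,0],[0,-2.2,-2.2,0,0],[0,-3.3,-3.3,0,0],[0,-4.4,-4.4,0,0],[0,-5.3,-5.3,0,0],[0,-6,-6,0,0],[0,-6.4,-6.4,0,0.4],[0,-6.4,-6.4,0,0.4],[0,-6.4,-6.4,0,0.4]]]}}

```text
t: 2.0
tcp_pos: [0.5005, 0.0006, 0.3299]
tool_rot: [0.174, 0.985, 0.0, -0.001]
force: [0.5, -0.2, -0.7]
finger_gap: -0.001
gripper_force: 0.0
```

Run:
```python
from h import *; from station import manip; import cv2
s=manip.sense(); c=manip.camera_model("wrist"); im=manip.snapshot("wrist")
print({k:np.round(s[k],4) for k in("t","q","tcp_pos","force","finger_gap")}); print(c); print(R.from_quat(s["tool_rot"]).as_matrix().round(3))
print(proj(c,pts(.5623,.0244,-.0039,.4759,.6573)).round(1))
cv2.imwrite("pics/w1.png",im[...,::-1])
```

```text
{'t': np.float64(2.0), 'q': array([-2.2280e-01,  2.4670e-01,  1.6038e+00,  8.0000e-04,  1.2931e+00,
       -1.4441e+00]), 'tcp_pos': array([0.5005, 0.0006, 0.3299]), 'force': array([ 0.5458, -0.176 , -0.6502]), 'finger_gap': np.float64(-0.0007)}
{'fov_y': 68.27373686437583, 'cx': 319.83695333077617, 'cy': 199.18238060566432, 'origin': array([0.42541257, 0.02945006, 0.47245862]), 'orientation': array([-0.13065099, -0.09132428,  0.56560515,  0.80912361])}
[[-0.939  0.343 -0.002]
 [ 0.343  0.939  0.001]
 [ 0.002  0.001 -1.   ]]
[[425.4 217.4]
 [342.1 292.4]
 [360.3 232.8]
 [390.8 226. ]
 [329.  235.6]]
```

View pics/w1.png

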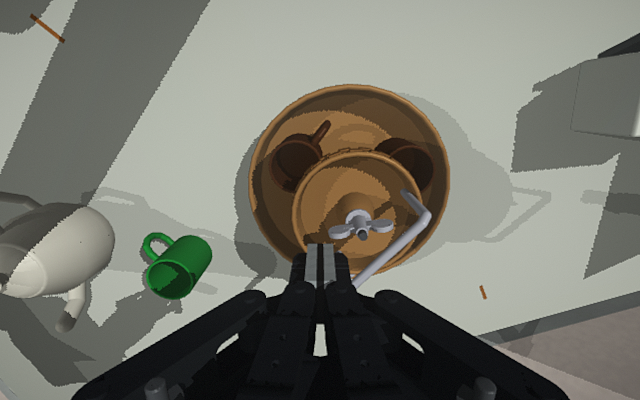

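The wrist view shows the nut at about (361,230) with wings from (330,231) to (390,226), and the handle elbow at (428,212). I'll crop in to refine these.

Run:
```python
import cv2
im=cv2.imread("pics/w1.png")[182:282,310:440]
cv2.imwrite("pics/w1c.png",cv2.resize(im,None,fx=6,fy=6,interpolation=cv2.INTER_CUBIC))
```

```text
(no output)
```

View pics/w1c.png

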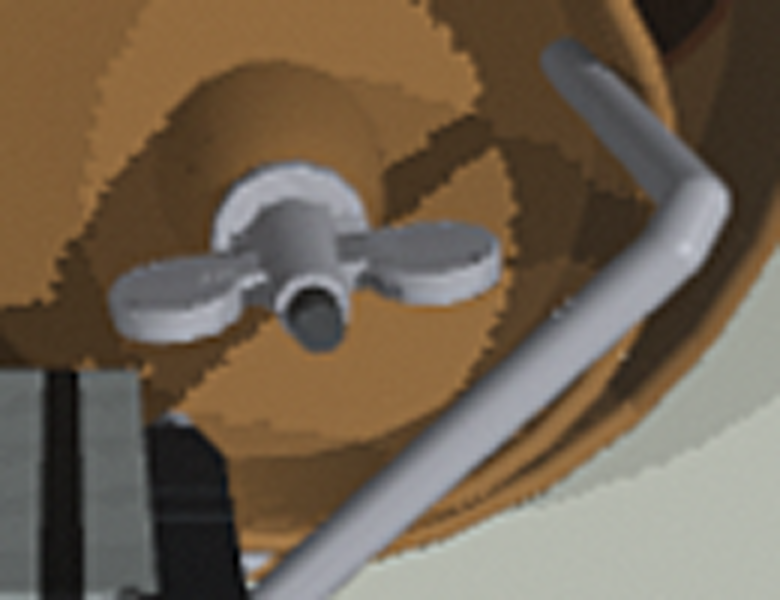

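```bash
cat >> h.py <<'E'
def pts2(x,y,z,yaw,th): # bar +y corner, bar pt(other), hub top, tip a, tip b
    L=np.array([[28,58,211],[28,-58,211],[0,0,195],[35*np.sin(th),35*np.cos(th),181.5],[-35*np.sin(th),-35*np.cos(th),181.5]])/1000
    return R.from_euler("z",yaw).apply(L)+[x,y,z]
E
python3 - <<'E'
from h import *; from station import manip
ct,cs,cw=[manip.camera_model(k) for k in("top","side","wrist")]
cv=lambda a,o,s=6.6:(np.array(a)+.5)/s-.5+o
T=cv([[28,122],[270,8],[180,113],[108,109],[255,136]],[282,177])
S=cv([[89,42],[312,72],[179,128],[152,92],[222,170]],[282,163])
W=cv([[692,212],[300,582],[312,290],[499,262],[112,305]],[310,182],6.)
def res(p,ww=1.):
    P=pts2(*p); w=np.array([[1],[1],[1],[.5],[.5]]); ws=np.array([[1],[1],[.3],[.3],[.2]])
    a=proj(cw,P)-W; b=proj(cw,P[:2]); d=(b[1]-b[0])/np.linalg.norm(b[1]-b[0]); e=W[1]-b[0]
    a[1]=[d[0]*e[1]-d[1]*e[0],0]
    return np.r_[(w*(proj(ct,P)-T)).ravel(),(ws*(proj(cs,P)-S)).ravel(),ww*a.ravel()]
for ww in(1,5.):
    r=least_squares(lambda p:res(p,ww),[.56,.02,0,.47,.62]); print(r.x.round(4)); print(res(r.x).reshape(-1,2).round(2).tolist())
E
```

```text
[ 0.5637  0.026  -0.0061  0.4904  0.7168]
[[0.14, -0.23], [-1.16, -1.39], [-0.62, 0.95], [-0.56, -0.35], [-0.21, 0.32], [-0.27, -0.19], [0.51, 0.41], [0.4, -0.37], [-0.13, 0.32], [0.24, 0.32], [0.9, -0.1], [-0.55, 0.0], [-0.14, 2.89], [-0.98, -1.27], [-0.17, -1.24]]
[ 0.5649  0.0262 -0.0084  0.4977  0.7256]
[[0.11, -0.42], [-1.39, -1.8], [-0.69, 0.6], [-0.58, -0.53], [-0.26, 0.15], [-0.11, 0.15], [0.66, 0.57], [0.47, -0.29], [-0.05, 0.39], [0.28, 0.36], [0.53, -0.35], [-0.36, 0.0], [0.16, 2.91], [-0.92, -1.14], [0.38, -1.24]]
```

Run:
```python
from h import *; from station import manip
ct,cs,cw=[manip.camera_model(k) for k in("top","side","wrist")]
cv=lambda a,o,s=6.6:(np.array(a)+.5)/s-.5+o
T=cv([[28,122],[270,8],[180,115],[108,109],[255,136]],[282,177])
S=cv([[89,42],[312,72],[179,128],[152,92],[222,170]],[282,163])
W=cv([[692,212],[300,582],[314,311],[499,262],[112,305]],[310,182],6.)
def res(p,ww=1.):
    P=pts2(*p); w=np.array([[1],[1],[1],[.5],[.5]]); ws=np.array([[1],[1],[0],[.3],[.2]])
    a=proj(cw,P)-W; b=proj(cw,P[:2]); d=(b[1]-b[0])/np.linalg.norm(b[1]-b[0]); e=W[1]-b[0]
    a[1]=[d[0]*e[1]-d[1]*e[0],0]
    return np.r_[(w*(proj(ct,P)-T)).ravel(),(ws*(proj(cs,P)-S)).ravel(),ww*a.ravel()]
for ww,zw in((2.,0),(2.,1000)):
    r=least_squares(lambda p:np.r_[res(p,ww),zw*p[2]],[.56,.02,0,.47,.62]); print(r.x.round(4)); print(res(r.x).reshape(-1,2)[10:].round(2).tolist())
```

```text
[ 0.565   0.0258 -0.0068  0.5023  0.7295]
[[0.61, 0.17], [0.41, 0.0], [-0.32, 0.21], [-0.93, -0.43], [0.08, -0.47]]
[ 0.5626  0.0255 -0.002   0.5004  0.7275]
[[1.41, 0.11], [0.72, 0.0], [-0.7, 0.33], [-0.79, -0.46], [-0.81, -0.38]]
```

{"fn": "drive_tool", "kwargs": {"motion": [[[0,0,0,0,-1],[0,0,0,0,-2],[0,0,0,0,-3],[0,0,0,0,-4],[0,0,0,0,-5],[0,0,0,0,-6],[0,0,0,0,-6.1],[0,0,0,0,-6.1]]]}}

```text
t: 2.85
tcp_pos: [0.5008, 0.001, 0.3304]
tool_rot: [-0.248, 0.969, 0.0, -0.0]
force: [-0.1, -1.4, 0.5]
finger_gap: 0.0
gripper_force: 0.0
```

```bash
cat >> h.py <<'E'
C=np.array([.5635,.0257]); YAW=.5
def tray(p): return R.from_euler("z",-YAW).apply([*(np.array(p[:2])-C),0])[:2]*1000
def centre(phi,rc=25,hx=11,hy=14.5,gap=0):
    u=np.array([-np.sin(phi),-np.cos(phi)]); n=np.array([np.cos(phi),-np.sin(phi)])
    return rc*u+(3+gap+hx*abs(n[0])+hy*abs(n[1]))*n
E
python3 - <<'E'
from h import *; from station import manip
s=manip.sense(); M=R.from_quat(s["tool_rot"]).as_matrix()
print(s["q"].round(3),tray(s["tcp_pos"]),s["tcp_pos"],np.arctan2(M[1,0],M[0,0])+2*np.pi, s["force"].round(2))
for p in np.r_[.6:.7:.13,.73:3.8:.15]: print(round(p,2),centre(p).round(1))
E
```

```text
[-0.222  0.246  1.603  0.     1.293 -2.294] [-66.86244701   8.40185454] [0.50079462 0.00101776 0.33043594] 3.6430200659295373 [-0.05 -1.36  0.5 ]
0.6 [  2.6 -32.1]
0.73 [ -1.1 -32.5]
0.88 [ -5.8 -32.3]
1.03 [-10.6 -31. ]
1.18 [-15.3 -28.6]
1.33 [-19.6 -25.1]
1.48 [-23.2 -20.6]
1.63 [-26.  -16.6]
1.78 [-28.5 -13.9]
1.93 [-30.6 -10.3]
2.08 [-32.1  -6.2]
2.23 [-32.7  -1.4]
2.38 [-32.4   3.6]
2.53 [-31.    8.8]
2.68 [-28.4  13.8]
2.83 [-24.7  18.3]
2.98 [-20.   22.1]
3.13 [-14.5  24.8]
3.28 [-12.3  27. ]
3.43 [-9.8 29. ]
3.58 [-6.7 30.7]
3.73 [-2.9 32. ]
```

{"fn": "drive_tool", "kwargs": {"motion": [[[0,-0.7,-0.6,0,0],[0,-1.4,-1.2,0,0],[0,-2.13,-1.81,0,0],[0,-2.13,-1.81,1,0],[0,-2.13,-1.81,2,0],[0,-2.13,-1.81,3,0],[0,-2.13,-1.81,3.8,0],[0,-2.13,-1.81,4.5,0],[0,-2.13,-1.81,5.07,0],[0,-2.13,-1.81,5.07,0]]]}}

```text
t: 3.85
tcp_pos: [0.5815, -0.0161, 0.1757]
tool_rot: [-0.248, 0.969, 0.001, -0.003]
force: [-1.3, -0.2, -0.2]
finger_gap: -0.001
gripper_force: 0.0
```

Run:
```python
from h import *; from station import manip; import cv2
s=manip.sense(); print(tray(s["tcp_pos"]),s["tcp_pos"],s["force"].round(2))
a=manip.snapshot("wrist"); b=manip.snapshot("side")
b=cv2.resize(b[150:240,255:375],(640,480),interpolation=cv2.INTER_CUBIC)
cv2.imwrite("pics/d1.png",cv2.resize(np.vstack([a,b]),None,fx=.66,fy=.66)[...,::-1])
```

```text
[ -4.29502841 -45.3224173 ] [ 0.58145948 -0.01613331  0.17572544] [-1.25 -0.17 -0.2 ]
```

View pics/d1.png

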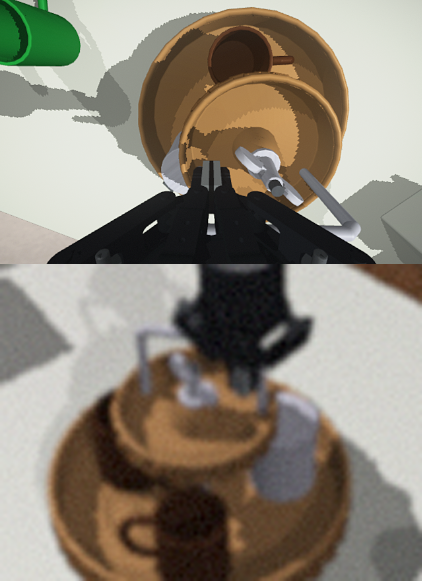

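The fingertip is down beside wing b on the -y side, with the tip at (212,165) and the wing tip at (240,152) in the half-size wrist view. It is clear of the bar. The shut tip is narrower than I assumed, about ±8 mm, so I'll replan the stroke.

```bash
cat > plan.py <<'E'
from h import *; import sys
from station import manip
a,b,st=map(float,sys.argv[1:4]); s=manip.sense(); t0=tray(s["tcp_pos"])
print("t",s["t"],"tray",t0.round(1),"z",s["tcp_pos"][2].round(4),"F tray",R.from_euler("z",-YAW).apply(s["force"]).round(2))
for p in np.arange(a,b+1e-6,st):
    d=(centre(p,hy=8)-t0)/30; print(round(p,2),(-d[0]).round(2),d[1].round(2))
E
python3 plan.py .73 3.8 .12
```

```text
t 3.95 tray [ -2.7 -46.8] z 0.1784 F tray [-0.78 -0.49  0.74]
0.73 0.06 0.57
0.85 0.18 0.6
0.97 0.3 0.66
1.09 0.42 0.73
1.21 0.52 0.82
1.33 0.61 0.93
1.45 0.69 1.06
1.57 0.74 1.19
1.69 0.79 1.26
1.81 0.83 1.33
1.93 0.86 1.41
2.05 0.88 1.5
2.17 0.9 1.6
2.29 0.89 1.7
2.41 0.88 1.81
2.53 0.84 1.93
2.65 0.79 2.04
2.77 0.71 2.14
2.89 0.62 2.24
3.01 0.51 2.32
3.13 0.39 2.39
3.25 0.31 2.44
3.37 0.23 2.49
3.49 0.13 2.53
3.61 0.02 2.55
3.73 -0.09 2.56
```

{"fn": "drive_tool", "kwargs": {"motion": [[[0,0.06,0.3,0,0],[0,0.1,0.57,0,0],[0,0.18,0.6,0,0],[0,0.3,0.66,0,0],[0,0.42,0.73,0,0],[0,0.52,0.82,0,0],[0,0.61,0.93,0,0],[0,0.69,1.06,0,0],[0,0.74,1.19,0,0],[0,0.74,1.19,0,0]]]}}

```text
t: 4.95
tcp_pos: [0.5462, 0.0037, 0.1782]
tool_rot: [-0.249, 0.969, 0.0, -0.0]
force: [0.8, -1.4, 1.0]
finger_gap: -0.003
gripper_force: 0.5
```

```bash
python3 plan.py 1.5 1.6 .1
python3 - <<'E'
from station import manip; import cv2
cv2.imwrite("pics/e1.png",cv2.resize(manip.snapshot("wrist")[150:330,260:480],None,fx=2,fy=2)[...,::-1])
E
```

```text
t 4.95 tray [-25.7 -11. ] z 0.1782 F tray [-0.02 -1.61  1.  ]
1.5 -0.05 -0.08
1.6 -0.01 0.01
```

View pics/e1.png

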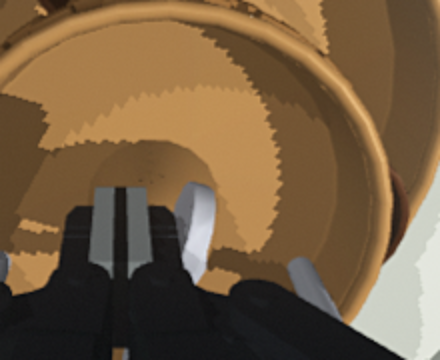

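Wing b now points roughly along the tray's -x, against the finger's side at about (195,230) in the crop. Continuing the stroke.

{"fn": "drive_tool", "kwargs": {"motion": [[[0,0.05,0.07,0,0],[0,0.09,0.14,0,0],[0,0.12,0.22,0,0],[0,0.14,0.31,0,0],[0,0.16,0.41,0,0],[0,0.15,0.51,0,0],[0,0.14,0.62,0,0],[0,0.1,0.74,0,0],[0,0.05,0.85,0,0],[0,-0.03,0.95,0,0]]]}}

```text
t: 6.0
tcp_pos: [0.5336, 0.0293, 0.1781]
tool_rot: [-0.248, 0.969, 0.0, -0.0]
force: [-0.1, -1.2, 0.3]
finger_gap: -0.002
gripper_force: 0.7
```

{"fn": "drive_tool", "kwargs": {"motion": [[[0,-0.09,0.1,0,0],[0,-0.2,0.18,0,0],[0,-0.32,0.25,0,0],[0,-0.4,0.3,0,0],[0,-0.48,0.35,0,0],[0,-0.58,0.39,0,0],[0,-0.69,0.41,0,0],[0,-0.8,0.42,0,0],[0,-0.8,0.42,0,0]]]}}

```text
t: 6.9
tcp_pos: [0.5492, 0.052, 0.1781]
tool_rot: [-0.248, 0.969, 0.0, 0.0]
force: [-0.3, 0.2, -0.8]
finger_gap: 0.001
gripper_force: 0.5
```

```bash
python3 plan.py 3.7 3.8 .1
```

```text
t 6.9 tray [ 0.1 29.9] z 0.1781 F tray [-0.13  0.35 -0.8 ]
3.7 0.03 0.0
3.8 -0.07 0.0
```

{"fn": "drive_tool", "kwargs": {"motion": [[[0,0.3,0,0,0],[0,0.6,0,-0.7,0],[0,0.6,0,-1.6,0],[0,0.6,-0.5,-2,0],[0,0.5,-1.5,-2,0],[0,0.2,-2.3,-2,0],[0,-0.03,-2.56,-2,0],[0,-0.03,-2.56,-2,0]]]}}

```text
t: 7.7
tcp_pos: [0.5876, -0.016, 0.2381]
tool_rot: [-0.248, 0.969, -0.0, 0.001]
force: [-0.7, 0.2, -0.7]
finger_gap: -0.005
gripper_force: 0.0
```

```bash
python3 plan.py .6 .6 .1
python3 - <<'E'
from station import manip; import cv2,numpy as np
a=cv2.resize(manip.snapshot("wrist")[150:350,200:440],None,fx=2,fy=2); 
b=cv2.resize(manip.snapshot("side")[163:203,282:342],(480,320),interpolation=cv2.INTER_CUBIC)
cv2.imwrite("pics/e2.png",cv2.resize(np.vstack([a,b]),None,fx=.8,fy=.8)[...,::-1])
E
```

```text
t 7.7 tray [  1.2 -48.1] z 0.2381 F tray [-0.54  0.53 -0.7 ]
0.6 0.05 0.6
```

View pics/e2.png

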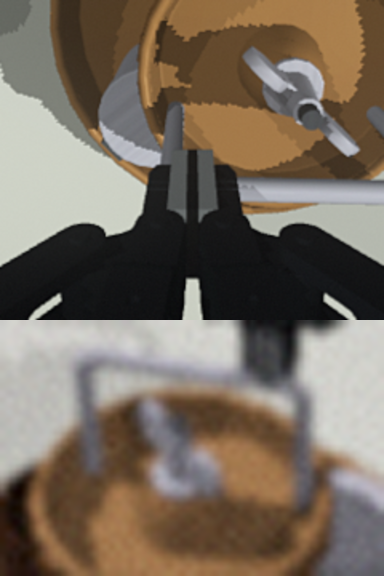

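Wing a now stands at the -x,-y side, with its tip at (250,55) and the hub at (300,105). That puts it at about 0.8 rad past -y, so stroke 1 gave half a turn. Now down for stroke 2.

{"fn": "drive_tool", "kwargs": {"motion": [[[0,0,0,0.8,0],[0,0,0,1.5,0],[0,0,0,2,0],[0,0,0,2,0],[0,0.1,0.35,2,0],[0,0.23,0.61,2,0],[0,0.31,0.64,2,0],[0,0.43,0.7,2,0],[0,0.55,0.77,2,0],[0,0.65,0.86,2,0]]]}}

```text
t: 8.8
tcp_pos: [0.5574, -0.0025, 0.1787]
tool_rot: [-0.248, 0.969, -0.0, 0.001]
force: [2.1, -0.5, 0.4]
finger_gap: 0.001
gripper_force: 0.7
```

{"fn": "drive_tool", "kwargs": {"motion": [[[0,0.09,0.11,0,0],[0,0.17,0.24,0,0],[0,0.22,0.37,0,0],[0,0.27,0.44,0,0],[0,0.31,0.51,0,0],[0,0.34,0.59,0,0],[0,0.36,0.68,0,0],[0,0.38,0.78,0,0],[0,0.37,0.88,0,0],[0,0.37,0.88,0,0]]]}}

```text
t: 9.8
tcp_pos: [0.534, 0.0163, 0.178]
tool_rot: [-0.249, 0.969, 0.0, -0.001]
force: [-0.3, -0.1, 0.1]
finger_gap: -0.002
gripper_force: 0.3
```

```bash
python3 plan.py 2.29 3.25 .08;  python3 - <<'E'
from h import *
for p in np.arange(2.29,3.26,.08):print(p.round(2),centre(p).round(1),centre(p,hy=8).round(1))
E
```

```text
t 9.8 tray [-30.4   5.9] z 0.178 F tray [-0.32  0.06  0.07]
2.29 -0.03 -0.06
2.37 -0.04 0.02
2.45 -0.06 0.09
2.53 -0.08 0.17
2.61 -0.12 0.24
2.69 -0.16 0.32
2.77 -0.21 0.38
2.85 -0.27 0.45
2.93 -0.34 0.51
3.01 -0.41 0.56
3.09 -0.49 0.61
3.17 -0.56 0.65
3.25 -0.61 0.69
2.29 [-32.7   0.6] [-29.5   4.2]
2.37 [-32.5   3.3] [-29.2   6.4]
2.45 [-31.9   6. ] [-28.7   8.7]
2.53 [-31.    8.8] [-27.9  10.9]
2.61 [-29.8  11.5] [-26.9  13.2]
2.69 [-28.2  14.1] [-25.7  15.3]
2.77 [-26.3  16.6] [-24.1  17.4]
2.85 [-24.1  18.9] [-22.4  19.4]
2.93 [-21.7  20.9] [-20.3  21.2]
3.01 [-19.   22.7] [-18.1  22.8]
3.09 [-16.   24.2] [-15.7  24.2]
3.17 [-13.7  25.4] [-13.5  25.4]
3.25 [-12.7  26.5] [-12.   26.5]
```

{"fn": "drive_tool", "kwargs": {"motion": [[[0,-0.04,0.06,0,0],[0,-0.06,0.13,0,0],[0,-0.09,0.19,0,0],[0,-0.12,0.25,0,0],[0,-0.16,0.32,0,0],[0,-0.21,0.38,0,0],[0,-0.25,0.43,0,0],[0,-0.29,0.47,0,0],[0,-0.29,0.47,0,0]]]}}

```text
t: 10.7
tcp_pos: [0.5355, 0.0327, 0.1782]
tool_rot: [-0.249, 0.969, 0.0, -0.0]
force: [-0.8, -1.0, -0.6]
finger_gap: -0.001
gripper_force: 0.2
```

```bash
python3 plan.py 2.85 3.17 .04
```

```text
t 10.7 tray [-21.3  19.5] z 0.1782 F tray [-1.17 -0.48 -0.6 ]
2.85 0.04 -0.01
2.89 0.0 0.03
2.93 -0.03 0.06
2.97 -0.07 0.08
3.01 -0.1 0.11
3.05 -0.14 0.13
3.09 -0.19 0.16
3.13 -0.23 0.18
3.17 -0.26 0.19
```

{"fn": "drive_tool", "kwargs": {"motion": [[[0,-0.02,0.015,0,0],[0,-0.04,0.03,0,0],[0,-0.06,0.045,0,0],[0,-0.08,0.06,0,0],[0,-0.08,0.06,0,0]]]}}

```text
t: 11.2
tcp_pos: [0.5369, 0.0351, 0.1782]
tool_rot: [-0.248, 0.969, 0.0, 0.0]
force: [-0.4, -1.1, -0.5]
finger_gap: 0.002
gripper_force: 0.4
```

```bash
python3 plan.py 2.93 3.17 .04
```

```text
t 11.2 tray [-18.9  21. ] z 0.1782 F tray [-0.84 -0.75 -0.51]
2.93 0.05 0.01
2.97 0.01 0.03
3.01 -0.03 0.06
3.05 -0.07 0.09
3.09 -0.11 0.11
3.13 -0.15 0.13
3.17 -0.18 0.15
```

{"fn": "drive_tool", "kwargs": {"motion": [[[0,-0.015,0.01,0,0],[0,-0.03,0.02,0,0],[0,-0.045,0.03,0,0],[0,-0.045,0.03,0,0]]]}}

```text
t: 11.6
tcp_pos: [0.537, 0.0354, 0.1782]
tool_rot: [-0.249, 0.969, -0.001, -0.001]
force: [-2.0, -5.2, 0.6]
finger_gap: -0.002
gripper_force: 2.3
```

{"fn": "drive_tool", "kwargs": {"motion": [[[0,-0.015,0.01,0,0],[0,-0.03,0.02,0,0],[0,-0.03,0.02,0,0]]]}}

```text
t: 11.9
tcp_pos: [0.5371, 0.0355, 0.1782]
tool_rot: [-0.249, 0.969, -0.001, -0.002]
force: [-3.2, -7.6, 2.0]
finger_gap: 0.002
gripper_force: 3.5
```

```bash
python3 plan.py 3.05 3.17 .04
```

```text
t 11.9 tray [-18.5  21.3] z 0.1782 F tray [-6.46 -5.14  1.98]
3.05 -0.05 0.07
3.09 -0.09 0.1
3.13 -0.14 0.12
3.17 -0.17 0.14
```

The push met a firm stop at about 8 N. I'll back off, lift and measure the nut's angle to see whether it is home.

{"fn": "drive_tool", "kwargs": {"motion": [[[0,0.1,-0.1,0,0],[0,0.6,-0.3,0,0],[0,0.8,-0.4,-0.8,0],[0,1,-0.4,-2,0],[0,1.4,-0.4,-3.3,0],[0,1.6,-0.4,-4.5,0],[0,1.63,-0.43,-5,0],[0,1.63,-0.43,-5,0]]]}}

```text
t: 12.7
tcp_pos: [0.5024, 0.002, 0.331]
tool_rot: [-0.248, 0.969, -0.001, 0.003]
force: [-0.1, 0.4, -0.5]
finger_gap: -0.001
gripper_force: 0.0
```

Run:
```python
from h import *; from station import manip; import cv2
s=manip.sense(); c=manip.camera_model("wrist"); print(s["t"],s["tcp_pos"],s["force"].round(1)); 
a=manip.snapshot("wrist")
P=proj(c,pts2(*C,-.003,.5,6.2)); print(P.round(1)); x,y=P[2].astype(int)
x0,y0=max(x-60,0),max(y-45,0)
im=cv2.resize(np.ascontiguousarray(a[y0:y0+90,x0:x0+120]),None,fx=6,fy=6,interpolation=cv2.INTER_CUBIC); print(x0,y0)
for th in(5.6,5.9,6.2): print(th,((proj(c,pts2(*C,-.003,.5,th))-[x0,y0]+.5)*6-.5).round(0).tolist())
cv2.imwrite("pics/g1.png",im[...,::-1])
```

```text
12.7 [0.50237478 0.00202783 0.33095037] [-0.1  0.4 -0.5]
[[367.6 275.6]
 [256.1 275.3]
 [312.1 244.1]
 [344.1 236.1]
 [280.9 240.7]]
252 199
5.6 [[696.0, 462.0], [27.0, 460.0], [363.0, 273.0], [515.0, 128.0], [222.0, 345.0]]
5.9 [[696.0, 462.0], [27.0, 460.0], [363.0, 273.0], [543.0, 174.0], [191.0, 302.0]]
6.2 [[696.0, 462.0], [27.0, 460.0], [363.0, 273.0], [555.0, 225.0], [176.0, 253.0]]
```

View pics/g1.png

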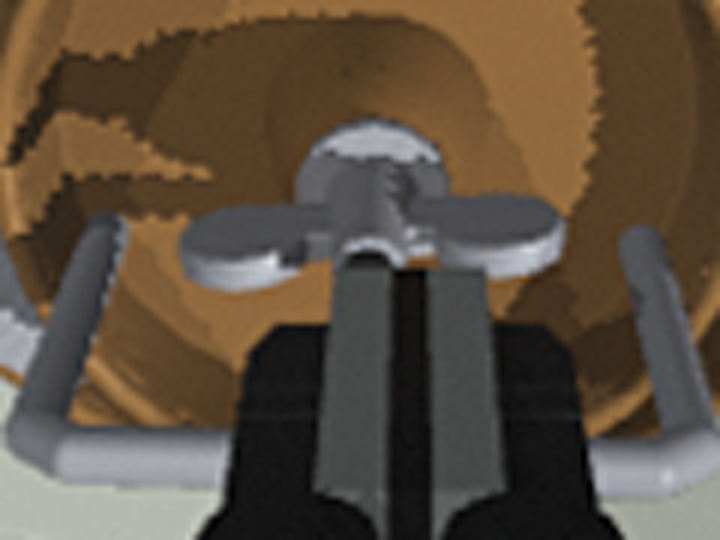

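The wing tips are at (182,255) and (563,232). The model predicts (176,253) and (555,225) at 6.2 rad, so the nut is home at its stop, and the tool is clear.

```bash
python3 -c "
from station import manip; print(manip.sign_off())"
```

```text
the job is handed in; nothing more can be done
None
```

I tightened the wing nut to its stop at about 6.2 rad in two fingertip strokes with about 8 N at the end. The tool stayed clear of the mugs, caddy and kettle, and I handed the job in at about 13 s; no verdict came back.

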